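Draw out the counted jar's tray

ROBOT

A 6-joint arm with a two-finger parallel gripper is mounted at the origin on the work surface. World frame = base frame: x ahead of the robot, y to its left, z up, the work surface at z = 0. Lengths are in m, angles in rad, forces in N, time in s.
With the tool pointing down it reaches from about 0.425 to 0.95 m from the base axis. Payload 3.5 kg.
Tool frame: the origin (TCP) lies at the very end of the fingers, on their centre line; the grasp point (between the pads) lies 19 mm behind it; z points along the fingers, y is the line along which they close (so a half turn about z gives the same grasp; the last joint's range is limited). The gripper opens to 85 mm and grips with 20 to 120 N. Pads are 22 mm wide; open, the fingers measure 114 mm over their backs; the gripper's body (76 mm by 85 mm) begins 54 mm behind the grasp point. The pads swing forward as they close: fully open they stand 13 mm farther back than shut.
Start: joints at [-1.495, 0.286, 1.577, -0, 1.279, -0.15], TCP at [0.151, -0.658, 0.231] pointing down, gripper open.
Joint ranges: [-2.77, 2.77], [-0.9, 2.22], [0.21, 2.48], [-1.53, 4.67], [0.24, 2.81], [-2.84, 2.84]. Speed limits (rad/s): [2.79, 2.79, 3.14, 3.14, 3.14, 3.14].

INTERFACE

Orientations are given as a unit quaternion [x, y, z, w].
In Python, from plant import ctrl, read_camera gives the robot as it stands (ctrl), with the cameras as plain functions.
- The arm moves only by the tool shift_gripper, called after ">>>" as name(argument=value, ...), one argument or row to a line, values as JSON. Schema: {"type":"object","properties":{"moves":{"type":"array","items":{"type":"object","properties":{"trans":{"type":"array","items":{"type":"number"},"minItems":3,"maxItems":3},"turn_vec":{"type":"array","items":{"type":"number"},"minItems":3,"maxItems":3},"jaw":{"type":"number"}},"additionalProperties":false,"required":["jaw"]},"minItems":1,"maxItems":10},"grip_force":{"type":"number"},"only":{"type":"string"},"quiet":{"type":"boolean"},"lines":{"type":"string"}},"required":["moves"],"additionalProperties":false}. moves is a list of rows, 1 to 10 of them, each an object with the fields trans (a list: dx, dy, dz in mm), turn_vec (a list: a rotation vector rx, ry, rz in rad), jaw (the opening from 0.0 (shut) to 1.0 (fully open)); a field left out counts as zero (the opening has to be given); each row is the pose to reach, as a shift and turn from the pose commanded when the call began, along the tool's axes at that moment; what a row does not reach only later rows make up. A row lasts 1/8 s, in which the tool goes at most 0.0625 m and 0.188 rad, less where a joint would pass 70% of its speed; a pose out of reach is approached as far as the arm can. The fingers move at their own pace and stop on an object; grip_force is the grip in N (left out, the last holds). Time passes only in rows, so rows that do not move let the fingers close. The tool returns the time, the measured TCP pose, the force, the opening and the grip force at its end. only (a regular expression) keeps the lines of the reply that match it, lines (a string "A,B") keeps lines A to B, and quiet returns only ok. Input that does not fit is refused with a message, and nothing moves.
- ctrl.get_state(): the state, without advancing time (a new reading comes with each control period).
- read_camera(name): name is "side" or "top" or "wrist"; returns a dict with "pixels" (384x512x3 uint8, red, green, blue), "camera_matrix" (3x3 intrinsics, pixels), "xyz" and "orientation" of the camera in the world. Camera axes: x right, y down, z forward; pixel columns grow to the right and rows downward; lengths in m; the calibration is good to about 2 mm. A picture is of the moment at which its call begins. There is no depth.
- ctrl.sign_off(): hands the job in; it is judged then, once.
The state is a dict: "time": time; "qpos": joint angles; "dq": joint speeds; "joint_efforts": joint torques, N m; "eef_pos": TCP position; "tcp_rot": TCP orientation; "contact_force": force on the tool from outside, world axes, zero at the start; "wrist_torque": the same for the moment, N m; "opening": opening from 0.0 (shut) to 1.0 (fully open); "finger_force": force on a finger pad.
Only numpy, scipy, OpenCV 4.12 (cv2) and the standard library are available. Lean on these libraries where they do the work, as an engineer would, in place of code of your own. Each camera call takes 0.05 s, during which the arm holds its last target. There are 200 camera calls.

TASK

The machine with the blue tray has finished its count: reach into that tray from above, hook a fingertip behind its blue front lip and draw the tray out along its rails all the way to its stop, so that the jar in it rides clear of the hood, still standing. Do not pinch the lip, do not touch or lift the jar, and leave the green tray, the brush, the bottle and the cup as they are; then move the hand clear.

Things in the scene. Friction and masses are not known exactly. Their poses are not given: they have to be found in the camera images.
- blue_tray (a joint): how far the blue tray is drawn out, m: 0 home, 0.130 at its stop; starts up to 20 mm out. Slides with about 2 N friction plus 6 N per m/s; no spring, stays where left. Inside the tray is 112 mm wide and 195 mm long from the lip to the rear wall; side walls 4 mm thick, tops 15 mm below the lip's top
- blue_lip (a point): point on the upright blue front (the lip) of the blue tray, a plate 9 mm thick, 120 mm wide (y), 46 mm high. The point: middle of the top edge of its REAR face, the face to hook behind. +x into the machine, -x the way the tray draws out, z up. Top edge 60 mm above the counter top; the tray's inner floor is 42 mm below it. The tray cannot move up or sideways
- blue_counter: tablet counter with the blue tray, fixed. Origin: on the counter top under the middle of its clear hood's front edge; +x into the machine. Base plate 150 mm wide, x -200 to 300 mm, rails to 18 mm high. Hood 150 wide, x 0 to 130, top 86 high. Ivory housing 210 wide, x 130 to 300, 170 high, hopper to 225. Tray home: lip's rear face 75 mm before the hood, tray open above there
- jar: filled amber jar with red lid, diameter 44 mm, 48 mm high, about 80 g, standing loose on the blue tray's floor under the clear hood, its axis 37 to 53 mm behind the hood's front edge at the start. Origin: centre of its underside, z up the axis
- green_tray (a joint): the same for the green tray of the other machine, to be left alone (blue may be the left or the right machine); it too starts up to 20 mm out
- green_lip (a point): point on the upright green front (the lip) of the green tray, a plate 9 mm thick, 120 mm wide (y), 46 mm high. The point: middle of the top edge of its REAR face, the face to hook behind. +x into the machine, -x the way the tray draws out, z up. Top edge 60 mm above the counter top; the tray's inner floor is 42 mm below it. The tray cannot move up or sideways
- green_counter: tablet counter with the green tray, fixed. Origin: on the counter top under the middle of its clear hood's front edge; +x into the machine. Base plate 150 mm wide, x -200 to 300 mm, rails to 18 mm high. Hood 150 wide, x 0 to 130, top 86 high. Ivory housing 210 wide, x 130 to 300, 170 high, hopper to 225. Tray home: lip's rear face 75 mm before the hood, tray open above there
- brush: orange-handled brush, 190 mm long, lying along its x axis between the two machines; origin under its middle
- bottle: white capped bottle, diameter 60 mm, 110 mm high, standing outside one of the machines; origin centre of its underside
- cup: clear plastic cup, diameter 66 mm, 60 mm high, standing outside the other machine; origin centre of its underside

How it is judged:
On the way:
1. the fingers, pressing on the rear face of the blue lip, are drawing the tray out (more than 40 mm out and moving) (contact force between the fingers and blue_tray_c0 above 0.5 N and value of joint blue_tray above 0.04 m and x of the grasp point in the frame of blue_lip above 0 m and velocity of joint blue_tray above 0.002 m/s), for 0.1 s.
At the end, for the whole second after the job is handed in: the blue tray is within 10 mm of its stop (at least 120 mm out) and at rest, and the jar stands upright (within 0.1 rad) and still on the tray's floor, its axis at least 30 mm in front of the hood (value of joint blue_tray above 0.12 m and velocity of joint blue_tray between -0.005 and 0.005 m/s and x of jar in the frame of blue_counter below -0.03 m and z of jar in the frame of blue_counter between 0.012 and 0.024 m and angle between jar's own z axis and vertical below 0.1 rad and linear speed of jar below 0.02 m/s); the robot touches nothing.
It fails at once if the jar is lifted or tipped (z of jar in the frame of blue_counter above 0.03 m or angle between jar's own z axis and vertical above 0.35 rad).
It fails at once if the robot touches the jar (contact force between any of the fingers, the arm and jar above 0.5 N).
It fails at once if the lip is pinched (both faces pressed at once) (contact force between the fingers and blue_tray_c0 above 4 N and contact force between the fingers and blue_tray_c1 above 4 N).
It fails at once if the green tray is moved by more than 10 mm (distance of green_lip from where it was at the start of the episode above 0.01 m).
It fails at once if the brush, bottle or cup is moved by more than 20 mm (distance of any of brush, bottle, cup from where it was at the start of the episode above 0.02 m).
It also fails if it takes over 32 s, if anything falls off the work surface, if the arm or the gripper's body presses on something with over 40 N, if the wrist force passes 120 N, or if a joint passes its speed limit or range.

## Working session

There is one attempt and no reset: what is moved stays moved. The work goes in short steps, Python scripts to look and compute and a tool call to move; the robot and the scene stay as the last step left them, time stands still between calls to the robot, and variables do not carry over. Pictures are saved under pics/ and viewed, at most 10 in all, crops included, and the job is handed in when it is done.

```bash
ls; mkdir -p pics; cat > h.py <<'E'
import numpy as np,cv2
from scipy.spatial.transform import Rotation as R
from plant import ctrl, read_camera
def snap(n,f):
    c=read_camera(n); cv2.imwrite(f,cv2.cvtColor(c["pixels"],cv2.COLOR_RGB2BGR)); return c
def ray(c,u,v,z):
    K=np.array(c["camera_matrix"]);d=R.from_quat(c["orientation"]).as_matrix()@np.linalg.solve(K,[u,v,1]);o=np.array(c["xyz"])
    return o+d*(z-o[2])/d[2]
E
python3 - <<'E'
from h import *
for n in("top","side"):
    c=snap(n,f"pics/{n}0.png"); print(n,c["camera_matrix"],c["xyz"],R.from_quat(c["orientation"]).as_matrix().round(3))
s=ctrl.get_state();print(s)
print(R.from_quat(s["tcp_rot"]).as_matrix().round(3))
E
```

```text
pics
plant.py
top [[481.19586738   0.         259.78590842]
 [  0.         481.19586738 191.35925785]
 [  0.           0.           1.        ]] [0.28196702 0.00371933 1.75930698] [[ 0.025 -0.981  0.192]
 [-1.    -0.024  0.005]
 [-0.    -0.193 -0.981]]
side [[463.12273559   0.         254.91435648]
 [  0.         463.12273559 195.94260247]
 [  0.           0.           1.        ]] [-0.22513005 -0.8272216   1.15655866] [[ 0.69  -0.497  0.527]
 [-0.724 -0.452  0.521]
 [-0.021 -0.741 -0.672]]
{'time': 0.1, 'qpos': array([-1.49498801e+00,  2.87118189e-01,  1.57806561e+00, -2.19205127e-05,
        1.27860375e+00, -1.50034923e-01]), 'dq': array([ 0.0001124 , -0.00279202, -0.00618151, -0.00035964, -0.00023622,
        0.00219113]), 'joint_efforts': array([ 9.20192506e-04, -4.07296944e+01, -2.93698686e+01, -1.52640650e-04,
        3.39553648e-03,  3.52466770e-06]), 'eef_pos': array([ 0.15110555, -0.65724326,  0.23003913]), 'tcp_rot': array([ 9.93630170e-01,  1.12684872e-01,  3.02357142e-05, -1.09708562e-03]), 'contact_force': array([ 0.60784497, -0.6035332 ,  0.15194835]), 'wrist_torque': array([-0.01245281, -0.02243045,  0.07208851]), 'finger_force': 0.0, 'opening': 0.9993023303656825}
[[ 0.975  0.224 -0.   ]
 [ 0.224 -0.975  0.002]
 [ 0.    -0.002 -1.   ]]
```

View pics/top0.png

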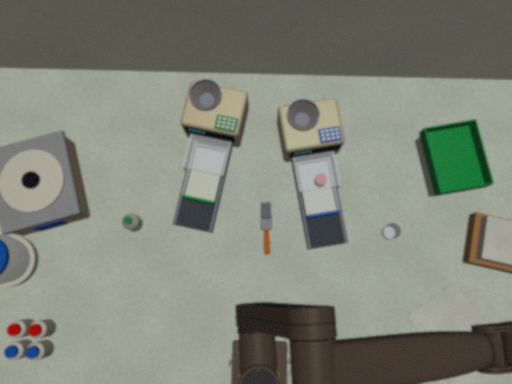

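View pics/side0.png

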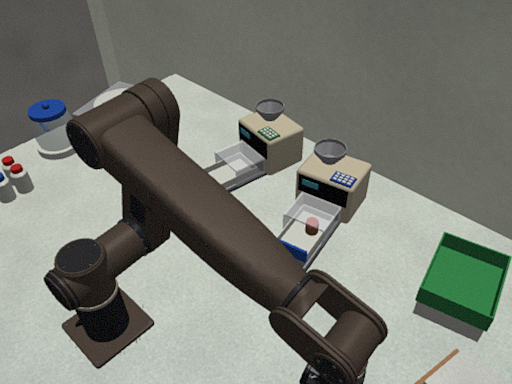

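The top view shows the blue lip around (321,213) on the right-hand machine, with the jar lid at (320,180). The green lip is near (200,197), the brush at (266,228), the bottle at (390,232) and the cup at (131,221). Next I'll measure them.

```bash
python3 - <<'E'
from h import *
c=snap("top","pics/top1.png"); p=c["pixels"].astype(int)
h=cv2.cvtColor(c["pixels"],cv2.COLOR_RGB2HSV)
sub=c["pixels"][80:260,270:410]; cv2.imwrite("pics/crop1.png",cv2.resize(cv2.cvtColor(sub,cv2.COLOR_RGB2BGR),None,fx=4,fy=4,interpolation=cv2.INTER_NEAREST)[:600] if 0 else cv2.resize(cv2.cvtColor(sub,cv2.COLOR_RGB2BGR),(466,600),interpolation=cv2.INTER_CUBIC))
m=((h[...,0]>100)&(h[...,0]<125)&(h[...,1]>130)).astype(np.uint8); m[:190]=0;m[260:]=0;m[:,:290]=0;m[:,360:]=0
v,u=np.nonzero(m); print(len(u),u.min(),u.max(),v.min(),v.max())
T=[]
for k in range(u.min(),u.max()+1):
    w=v[u==k]
    if len(w): T.append((k,w.min(),w.max()))
print(T)
(ctr,sz,a)=cv2.minAreaRect(np.c_[u,v].astype(np.float32)); print(ctr,sz,a)
T=np.array(T); f=np.polyfit(T[2:-2,0],T[2:-2,1]-.5,1)
for k in (T[0,0]-.5,T[-1,0]+.5): print(ray(c,k,np.polyval(f,k),.06))
# direction of machine from grey base plate edges + jar lid
r=((h[...,0]<8)|(h[...,0]>170))&(h[...,1]>50); r=r.astype(np.uint8); r[:165]=0;r[195:]=0;r[:,:305]=0;r[:,335:]=0
v,u=np.nonzero(r);print("jar",len(u),u.mean(),v.mean(),ray(c,u.mean(),v.mean(),.066), ray(c,u.mean(),v.mean(),.066-.0))
E
```

```text
80 307 339 211 218
[(307, np.int64(216), np.int64(217)), (308, np.int64(216), np.int64(218)), (309, np.int64(216), np.int64(217)), (310, np.int64(216), np.int64(217)), (311, np.int64(215), np.int64(217)), (312, np.int64(215), np.int64(217)), (313, np.int64(215), np.int64(217)), (314, np.int64(215), np.int64(216)), (315, np.int64(215), np.int64(216)), (316, np.int64(215), np.int64(216)), (317, np.int64(214), np.int64(216)), (318, np.int64(214), np.int64(216)), (319, np.int64(214), np.int64(215)), (320, np.int64(214), np.int64(215)), (321, np.int64(214), np.int64(215)), (322, np.int64(213), np.int64(215)), (323, np.int64(214), np.int64(215)), (324, np.int64(213), np.int64(215)), (325, np.int64(213), np.int64(215)), (326, np.int64(213), np.int64(214)), (327, np.int64(213), np.int64(214)), (328, np.int64(213), np.int64(214)), (329, np.int64(212), np.int64(214)), (330, np.int64(212), np.int64(214)), (331, np.int64(212), np.int64(214)), (332, np.int64(212), np.int64(213)), (333, np.int64(212), np.int64(213)), (334, np.int64(212), np.int64(213)), (335, np.int64(211), np.int64(213)), (336, np.int64(211), np.int64(213)), (337, np.int64(211), np.int64(213)), (338, np.int64(211), np.int64(212)), (339, np.int64(211), np.int64(211))]
(323.0202331542969, 214.11720275878906) (2.5486035346984863, 32.55416488647461) 80.21759033203125
[ 0.53102996 -0.15589722  0.06      ]
[ 0.55411297 -0.27358072  0.06      ]
jar 64 320.6875 178.8125 [ 0.66563535 -0.20561709  0.066     ] [ 0.66563535 -0.20561709  0.066     ]
```

View pics/crop1.png

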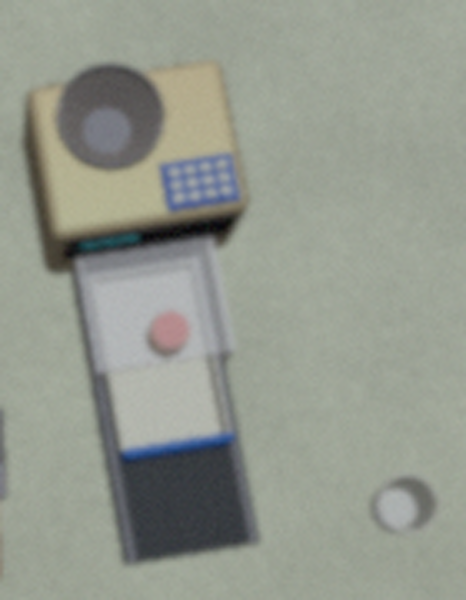

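The jar is about 122 mm behind the lip. The lip's rear face runs (0.531,-0.156) to (0.554,-0.274), and the tool's x axis already nearly matches the draw axis. I'll shut the fingers and travel above everything to a point 40 mm behind the lip.

The rows are not in the units I measure in: shifts go in mm. I convert before sending: -0.274 m is -274, 0.156 m is 156.

>>> shift_gripper(
  moves=[
    {"trans": [50,-30,0],"turn_vec": [0,0,0.033],"jaw": 0},
    {"trans": [104,-68,0],"turn_vec": [0,0,0.033],"jaw": 0},
    {"trans": [156,-102,0],"turn_vec": [0,0,0.033],"jaw": 0},
    {"trans": [208,-137,0],"turn_vec": [0,0,0.033],"jaw": 0},
    {"trans": [260,-171,0],"turn_vec": [0,0,0.033],"jaw": 0},
    {"trans": [312,-205,0],"turn_vec": [0,0,0.033],"jaw": 0},
    {"trans": [365,-240,0],"turn_vec": [0,0,0.033],"jaw": 0},
    {"trans": [417,-274,0],"turn_vec": [0,0,0.033],"jaw": 0},
    {"trans": [469,-308,0],"turn_vec": [0,0,0.033],"jaw": 0},
    {"trans": [521,-342,0],"turn_vec": [0,0,0.033],"jaw": 0},
  ],
)

```text
time: 1.4
eef_pos: [0.5817, -0.2079, 0.2311]
tcp_rot: [0.995, 0.096, -0.0, 0.0]
contact_force: [0.3, -0.7, -0.9]
opening: -0.003
finger_force: 0.0
```

```bash
python3 - <<'E'
from h import *
c=snap("top","pics/top2.png");print(ray(c,298.5,191.6,.086),ray(c,339,185.6,.086))
w=snap("wrist","pics/wrist2.png");print(w["xyz"]);s=ctrl.get_state();print(s["eef_pos"],R.from_quat(s["tcp_rot"]).as_matrix().round(3),s["opening"])
E
```

```text
[ 0.61272833 -0.12458259  0.086     ] [ 0.63801669 -0.26817718  0.086     ]
[ 0.66101401 -0.187629    0.37465377]
[ 0.58345294 -0.20485208  0.23091787] [[ 0.98   0.198  0.001]
 [ 0.198 -0.98   0.002]
 [ 0.001 -0.002 -1.   ]] -0.002136477482245126
```

View pics/wrist2.png

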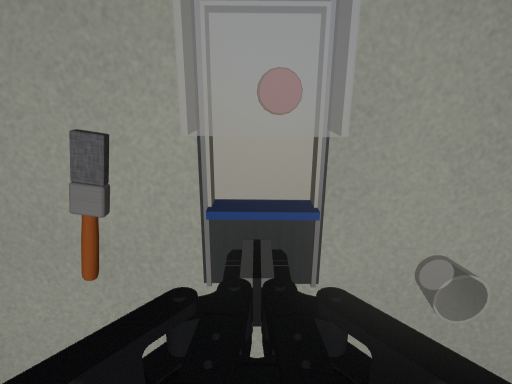

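The wrist view shows the blue lip spanning columns 206–320. Its dark rear face is at rows 200–208 and the brighter top edge at rows 208–219. The jar lid is at (280,91) and the hood edge at row 135. I'll refine the lip position from this view.

```bash
python3 - <<'E'
from h import *
c=snap("wrist","pics/wrist3.png");h=cv2.cvtColor(c["pixels"],cv2.COLOR_RGB2HSV)
print(h[196:224:1,265].tolist())
for uv in((206,208),(263,208),(320,208)):print(ray(c,*uv,.06))
print("bottom front",ray(c,263,219,.06),"jar",ray(c,280,91,.066),"hood",ray(c,263,135,.086))
d=ray(c,263,208,.06)-ctrl.get_state()["eef_pos"];print(R.from_quat(ctrl.get_state()["tcp_rot"]).inv().apply(d))
E
```

```text
[[25, 12, 129], [114, 69, 70], [111, 109, 61], [112, 109, 61], [112, 111, 60], [112, 111, 60], [112, 113, 61], [110, 119, 60], [111, 117, 59], [112, 115, 60], [112, 115, 60], [112, 112, 59], [111, 117, 59], [111, 156, 95], [110, 164, 106], [110, 161, 108], [110, 163, 108], [110, 162, 107], [110, 164, 107], [110, 167, 107], [111, 167, 107], [109, 81, 69], [90, 10, 52], [90, 10, 52], [90, 10, 52], [90, 10, 51], [90, 10, 52], [90, 5, 51]]
[ 0.53652088 -0.16016287  0.06      ]
[ 0.54841813 -0.21874035  0.06      ]
[ 0.56030768 -0.27727984  0.06      ]
bottom front [ 0.53628152 -0.22127519  0.06      ] jar [ 0.66565017 -0.21012006  0.066     ] hood [ 0.62564129 -0.20214191  0.086     ]
[-0.03502475  0.00503549  0.17075152]
```

The two views agree: the lip's rear face is 35 mm in front of the tool. I'll descend to about 12 mm above the tray floor.

Converted, 0.2 m is 200, 0.005 m is 5.

>>> shift_gripper(
  moves=[
    {"trans": [0,5,50],"jaw": 0},
    {"trans": [0,5,100],"jaw": 0},
    {"trans": [0,5,140],"jaw": 0},
    {"trans": [0,5,170],"jaw": 0},
    {"trans": [0,5,190],"jaw": 0},
    {"trans": [0,5,200],"jaw": 0},
    {"trans": [0,5,200],"jaw": 0},
  ],
)

```text
time: 2.42
eef_pos: [0.5815, -0.2149, 0.0313]
tcp_rot: [0.995, 0.096, -0.0, -0.0]
contact_force: [0.2, 0.5, 0.1]
opening: -0.003
finger_force: 0.0
```

```bash
python3 - <<'E'
from h import *
c=snap("wrist","pics/wrist4.png");s=ctrl.get_state();print(s["eef_pos"],s["contact_force"])
E
```

```text
[ 0.58209099 -0.21513839  0.0321874 ] [ 0.55203706 -0.28246539 -0.63334449]
```

View pics/wrist4.png

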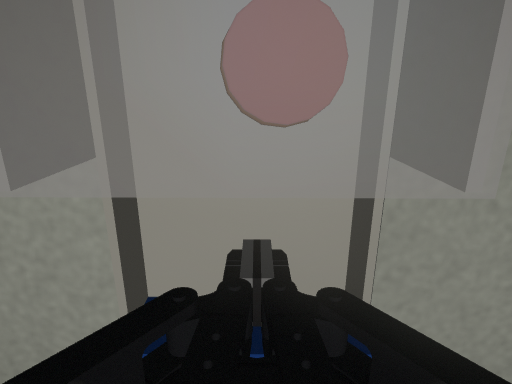

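The fingertips are inside the tray between the lip (blue at (257,340)) and the jar (lid at (284,60)), clear of both. Now I'll draw gently.

Converted, -0.046 m is -46, -0.04 m is -40.

>>> shift_gripper(
  moves=[
    {"trans": [-5,0,0],"jaw": 0},
    {"trans": [-10,0,0],"jaw": 0},
    {"trans": [-14,0,0],"jaw": 0},
    {"trans": [-18,0,0],"jaw": 0},
    {"trans": [-22,0,0],"jaw": 0},
    {"trans": [-26,0,0],"jaw": 0},
    {"trans": [-30,0,0],"jaw": 0},
    {"trans": [-35,0,0],"jaw": 0},
    {"trans": [-40,0,0],"jaw": 0},
    {"trans": [-46,0,0],"jaw": 0},
  ],
)

```text
time: 3.72
eef_pos: [0.5362, -0.2234, 0.0314]
tcp_rot: [0.995, 0.096, 0.0, -0.0]
contact_force: [2.3, 0.8, 0.0]
opening: 0.002
finger_force: 1.1
```

>>> shift_gripper(
  moves=[
    {"trans": [-6,0,0],"jaw": 0},
    {"trans": [-12,0,0],"jaw": 0},
    {"trans": [-18,0,0],"jaw": 0},
    {"trans": [-24,0,0],"jaw": 0},
    {"trans": [-30,0,0],"jaw": 0},
    {"trans": [-36,0,0],"jaw": 0},
    {"trans": [-42,0,0],"jaw": 0},
    {"trans": [-48,0,0],"jaw": 0},
    {"trans": [-54,0,0],"jaw": 0},
    {"trans": [-60,0,0],"jaw": 0},
  ],
)

```text
time: 4.97
eef_pos: [0.4771, -0.235, 0.0313]
tcp_rot: [0.995, 0.096, -0.0, -0.0]
contact_force: [1.9, 1.9, 0.7]
opening: -0.002
finger_force: 1.1
```

```bash
python3 - <<'E'
from h import *
for n in("wrist","top"):
    c=snap(n,f"pics/{n}5.png")
s=ctrl.get_state();print(s["eef_pos"],s["contact_force"])
E
```

```text
[ 0.47662136 -0.23529026  0.03120185] [-0.42181264 -0.91774536  0.85628723]
```

View pics/wrist5.png

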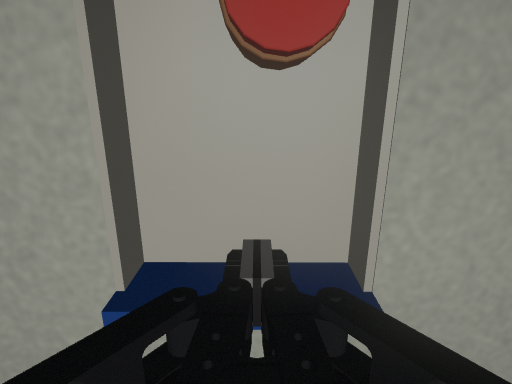

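The lip is hooked (force 2 N) and the jar is riding upright, its lid now out from under the hood at (285,20). About 40 mm remain, so I'll continue and slow down near the stop.

Converted, -0.036 m is -36, -0.034 m is -34.

>>> shift_gripper(
  moves=[
    {"trans": [-5,0,0],"jaw": 0},
    {"trans": [-11,0,0],"jaw": 0},
    {"trans": [-16,0,0],"jaw": 0},
    {"trans": [-20,0,0],"jaw": 0},
    {"trans": [-24,0,0],"jaw": 0},
    {"trans": [-27,0,0],"jaw": 0},
    {"trans": [-30,0,0],"jaw": 0},
    {"trans": [-32,0,0],"jaw": 0},
    {"trans": [-34,0,0],"jaw": 0},
    {"trans": [-36,0,0],"jaw": 0},
  ],
)

```text
time: 6.32
eef_pos: [0.4422, -0.2419, 0.0314]
tcp_rot: [0.995, 0.096, 0.0, 0.0]
contact_force: [2.6, -0.6, -0.7]
opening: -0.001
finger_force: 1.0
```

>>> shift_gripper(
  moves=[
    {"trans": [-1,0,0],"jaw": 0},
    {"trans": [-2,0,0],"jaw": 0},
    {"trans": [-3,0,0],"jaw": 0},
    {"trans": [-4,0,0],"jaw": 0},
  ],
)

```text
time: 6.82
eef_pos: [0.4387, -0.2426, 0.0314]
tcp_rot: [0.995, 0.096, 0.001, 0.0]
contact_force: [5.8, -0.2, -2.9]
opening: 0.0
finger_force: 2.6
```

Converted, -0.001 m is -1.

>>> shift_gripper(
  moves=[
    {"trans": [-1,0,0],"jaw": 0},
    {"trans": [-1,0,0],"jaw": 0},
  ],
)

```text
time: 7.08
eef_pos: [0.4386, -0.2426, 0.0315]
tcp_rot: [0.995, 0.096, 0.002, 0.0]
contact_force: [7.8, 0.7, -3.8]
opening: 0.002
finger_force: 3.7
```

>>> shift_gripper(
  moves=[
    {"trans": [-1,0,0],"jaw": 0},
    {"trans": [-1,0,0],"jaw": 0},
  ],
)

```text
time: 7.32
eef_pos: [0.4387, -0.2427, 0.0315]
tcp_rot: [0.995, 0.095, 0.003, 0.0]
contact_force: [10.6, 2.1, -5.6]
opening: -0.0
finger_force: 5.6
```

The tray is at its stop: the force climbs while the position stays put. I'll back off behind the lip, rise and check.

Converted, -0.21 m is -210, -0.18 m is -180.

>>> shift_gripper(
  moves=[
    {"trans": [6,0,0],"jaw": 0},
    {"trans": [14,0,0],"jaw": 0},
    {"trans": [20,0,0],"jaw": 0},
    {"trans": [20,0,0],"jaw": 0},
    {"trans": [20,0,-30],"jaw": 0},
    {"trans": [20,0,-80],"jaw": 0},
    {"trans": [20,0,-130],"jaw": 0},
    {"trans": [20,0,-180],"jaw": 0},
    {"trans": [20,0,-210],"jaw": 0},
    {"trans": [20,0,-210],"jaw": 0},
  ],
)

```text
time: 8.57
eef_pos: [0.457, -0.2401, 0.2445]
tcp_rot: [0.995, 0.096, 0.002, 0.002]
contact_force: [-0.6, 0.4, -0.6]
opening: -0.001
finger_force: 0.0
```

```bash
python3 - <<'E'
from h import *
c=snap("wrist","pics/wrist6.png");h=cv2.cvtColor(c["pixels"],cv2.COLOR_RGB2HSV)
m=(h[...,0]>100)&(h[...,0]<120)&(h[...,1]>140); v,u=np.nonzero(m)
for k in (215,300): print(k,v[u==k].min() if (u==k).any() else None)
k=300;p=ray(c,k,v[u==k].min()-.5,.06);H=np.array([.6256,-.2021,0]);x=np.array([.981,.194])
print("lip-hood",(p[:2]-H[:2])@x,"out",-(p[:2]-H[:2])@x-.075)
r=((h[...,0]<8)|(h[...,0]>172))&(h[...,1]>150)&(h[...,2]>90);v,u=np.nonzero(r);q=ray(c,u.mean(),v.mean(),.066);print("jar",u.mean(),v.mean(),(q[:2]-H[:2])@x)
E
```

```text
215 198
300 199
lip-hood -0.20349664075262364 out 0.12849664075262363
jar 263.2319587628866 79.11119293078056 -0.0818803876803042
```

View pics/wrist6.png

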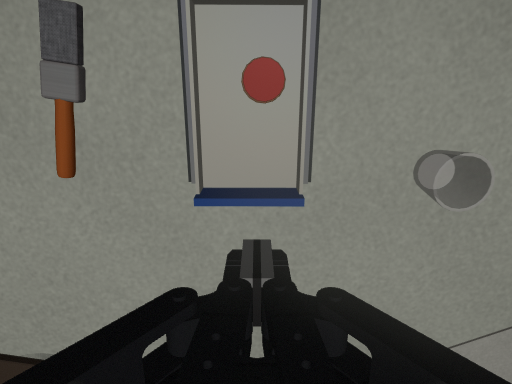

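The lip at row 199 puts the tray about 128 mm out. The jar, at (263,79), stands about 82 mm in front of the hood. The cup and brush haven't moved, and the hand is clear 0.24 m up, so I'll hand in.

>>> shift_gripper(
  moves=[
    {"jaw": 0},
    {"jaw": 0},
    {"jaw": 0},
    {"jaw": 0},
  ],
)

```text
time: 9.12
eef_pos: [0.4558, -0.239, 0.2408]
tcp_rot: [0.995, 0.096, -0.0, -0.0]
contact_force: [0.2, 0.2, 0.5]
opening: -0.004
finger_force: 0.0
```

```bash
python3 -c "
from plant import ctrl, read_camera
print(ctrl.sign_off())"
```

```text
the job is handed in; nothing more can be done
None
```

I drew the blue tray out to its stop (about 128 mm measured), the jar is standing about 82 mm in front of the hood, the hand is clear, and the job was handed in at 9.1 s; sign-off returned no verdict.

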